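Pack a weighing bottle in stack-nest trays

TASK

The two grey trays are stored nested one in the other. Lift the upper tray out and stand it on the free worktop, stand the weighing bottle upright in the lower tray, then put the other tray back on top turned half a turn, blue end over plain end, so that it rests level on the ledges and does not come down on the bottle. Do not tip the bottle over, and leave the other things on the bench as they are.

Things in the scene. Friction and masses are not known exactly. Their poses are not given: they have to be found in the camera images.
- tray_lower: light grey rigid plastic stack-nest tray, loose on the worktop, about 160 g, open on top: 126 mm (its x) by 166 mm (its y) over the rim, 82 mm high, 3 mm floor; 2 mm walls leaning out from 92x132 mm at the foot to 110x150 mm under the rim. Origin: centre of the underside; z up; +y points to the short end whose rim carries a blue strip
- tray_upper: a second tray of the same shape, sizes and axes. It starts nested in the lower one, blue ends together, its foot 36 mm above the lower's foot, on stops under its rim; the walls clear by only 2 mm, so draw it straight up. Turned half a turn its foot rests on the lower tray's ledges with about 5 mm of play to every side; the same way round it sinks in and nests
- tray_upper_blue_end (a point): grip point: middle of the short end with the blue strip, on top of the rim of the upper tray, 78 mm from the tray's centre along its +y. The rim is 12 mm high and stands 8 mm out from the wall: with the wall a 10 mm thick edge to pinch from above, one finger inside (free of columns), one outside. Nested, the lower tray's rim lies 36 mm below this one
- tray_upper_plain_end (a point): the same point at the upper tray's plain end (its -y), gripped the same way
- tray_lower_blue_end (a point): the same point at the lower tray's blue end
- tray_lower_plain_end (a point): the same point at the lower tray's plain end
- tray_lower_ledge (a point): top of one of the four ledges of the lower tray, 68 mm above its foot, 14 mm below its rim. Each long wall has two columns that stand 17 mm into the tray; the ledges, about 14 mm wide, are their flat tops, centred at y = -14 and y = +40 mm in the tray's frame (so not the same after half a turn); the upper tray has the same columns
- tray_lower_floor (a point): middle of the lower tray's floor, 3 mm above its underside. Between the columns the floor is 58 mm wide (along the tray's x) and 128 mm long (along its y): stand the bottle here with the fingers closing along the tray's y
- weighing_bottle: clear glass weighing bottle with a white filling and a ground lid (the lid is fixed), 35 g: a straight cylinder 40 mm across and 40 mm high below the lid, lid 42 mm across, knob top at 62 mm. Grip it round the body. Origin: centre of the underside; z up
- crucible: white porcelain crucible with lid, 45 mm across, 50 mm high; bystander. Origin: centre of its underside
- forceps: steel forceps lying flat, 126x17x8 mm; bystander. Origin: centre of its underside
- conical_flask: clear conical flask, 64 mm across, 105 mm high; bystander. Origin: centre of its underside
- bottle_ldpe: square white plastic bottle, 60 mm wide, 120 mm high; bystander at the back. Origin: centre of its underside
Mind the look-alikes: they are no part of the job. What is shaped like the weighing_bottle but yellow is not meant.

How it is judged:
On the way, in this order (a step that is already met when the one before it is completed fails the run):
1. the upper tray stands on the worktop beside the lower one (height (world z) of tray_upper below 0.006 m and angle between tray_upper's own z axis and vertical below 0.05 rad and horizontal distance between tray_upper and tray_lower above 0.12 m and linear speed of tray_upper below 0.02 m/s), for 0.2 s.
2. the weighing bottle stands upright on the floor of the lower tray, let go (x of weighing_bottle in the frame of tray_lower between -0.03 and 0.03 m and y of weighing_bottle in the frame of tray_lower between -0.048 and 0.048 m and z of weighing_bottle in the frame of tray_lower between -0.003 and 0.008 m and angle between weighing_bottle's own z axis and vertical below 0.1 rad and linear speed of weighing_bottle below 0.02 m/s and contact force between weighing_bottle and the fingers below 0.1 N), for 0.2 s.
At the end, for the whole second after the job is handed in: Lower tray level on the worktop; weighing bottle upright (0.1 rad) on its floor; other tray turned half a turn on the ledges: foot 64 to 72 mm above the lower's foot, centres within 12 mm, blue end within 25 mm of the lower's plain end, level to 0.03 rad, clear of the bottle; all at rest (x of weighing_bottle in the frame of tray_lower between -0.03 and 0.03 m and y of weighing_bottle in the frame of tray_lower between -0.048 and 0.048 m and z of weighing_bottle in the frame of tray_lower between -0.003 and 0.008 m and angle between weighing_bottle's own z axis and vertical below 0.1 rad and linear speed of each of weighing_bottle, tray_upper, tray_lower below 0.02 m/s and height (world z) of tray_lower below 0.005 m and angle between each of tray_lower, tray_upper's own z axis and vertical below 0.03 rad and z of tray_upper in the frame of tray_lower between 0.064 and 0.072 m and horizontal distance between tray_upper and tray_lower below 0.012 m and horizontal distance between tray_upper_blue_end and tray_lower_plain_end below 0.025 m and contact force between tray_upper and weighing_bottle below 0.1 N); the robot touches nothing.
It fails at once if the weighing bottle is tipped over (angle between weighing_bottle's own z axis and vertical above 0.7 rad).
It fails at once if the upper tray comes down on the weighing bottle (contact force between tray_upper and weighing_bottle above 3 N).
It fails at once if a bystander is disturbed (moved by more than 3 cm) (distance of any of crucible, forceps, conical_flask, bottle_ldpe from where it was at the start of the episode above 0.03 m).
It also fails if it takes over 64 s, if anything falls off the work surface, if the arm or the gripper's body presses on something with over 40 N, if the wrist force passes 120 N, or if a joint passes its speed limit or range.

ROBOT

A 6-joint arm with a two-finger parallel gripper is mounted at the origin on a cart in front of the work surface, level with it; the furniture and walls round the work are solid. World frame = base frame: x ahead of the robot, y to its left, z up, the work surface at z = 0. Lengths are in m, angles in rad, forces in N, time in s.
With the tool pointing down it reaches from about 0.35 to 0.85 m from the base axis. Payload 8.1 kg.
Tool frame: the origin (TCP) lies at the very end of the fingers, on their centre line; the grasp point (between the pads) lies r.grip_point_offset behind it (r.grip_point_offset is the distance from the TCP to the grasp point, in m); z points along the fingers, y is the line along which they close (so a half turn about z gives the same grasp; the last joint's range is limited). The gripper opens to 85 mm and grips with 20 to 120 N. Pads are 22 mm wide; open, the fingers measure 114 mm over their backs; the gripper's body (76 mm by 85 mm) begins 54 mm behind the grasp point. The pads swing forward as they close: fully open they stand 13 mm farther back than shut.
Start: joints at [-0.085, 0.13, 1.488, -0, 1.523, -0.085], TCP at [0.6, 0, 0.231] pointing down, gripper open.
Joint ranges: [-2.96, 2.96], [-0.89, 2.26], [0.02, 2.5], [-1.34, 4.48], [0, 2.73], [-2.66, 2.66]. Speed limits (rad/s): [2.39, 2.39, 2.79, 3.14, 3.14, 3.14].

INTERFACE

Orientations are given as a unit quaternion [w, x, y, z].
In Python, from cell import r, optics, models gives the robot as it stands. The module is installed in compiled form; this text tells all that it offers.
- The arm moves only by the tool servo_tool, never from a script. Its argument "steps" is one flat list of numbers, 6 for each row, row after row: the shift along the tool's x, y, z in mm, then the turn, a rotation vector about the tool's x, y, z in degrees. A call has 1 to 20 rows; each row is the pose to reach, as a shift and turn from the pose commanded when the call began, along the tool's axes at that moment; what a row does not reach only later rows make up. A row lasts 1/12 s, in which the tool goes at most 41.7 mm and 7.16 degrees, less where a joint would pass 70% of its speed; a pose out of reach is approached as far as the arm can. A call with a gripper value outside its range is refused whole. "gripper" is the opening in per cent of the stroke, from 0 (shut) to 100 (fully open), set as the call begins (left out, the last holds). The fingers move at their own pace and stop on an object; "force" is the grip in N (left out, the last holds). Time passes only in rows, so rows that repeat a pose let the fingers close. It gives the time, the measured TCP pose, the force, the opening and the grip force at its end, in the units of the state.
- r.get_obs(): the state, without advancing time (a new reading comes with each control period).
- optics.get_image(name): name is "scene" or "side" or "wrist"; returns (picture, depth): 480x640x3 uint8, blue, green, red; 480x640 float32, m along the optical axis (not along the pixel's ray), 0 where there is no reading.
- optics.camera_model(name): a dict with "intrinsics" (3x3 intrinsics, pixels), "cam_to_world" (4x4, takes a point from camera to world coordinates); the wrist camera has in their place "tool_from_camera" (4x4, takes a point from camera to tool coordinates, whose origin is the TCP and whose axes are the flange's). Camera axes: x right, y up, looking along -z (the intrinsics and any distortion apply to the point x, -y, -z); pixel columns grow to the right and rows downward; lengths in m; the calibration is good to about 2 mm. A picture is of the moment at which its call begins: read the wrist's pose just before it. camera_model takes no time and is no camera call.
- r.close_job(): hands the job in; it is judged then, once.
Trained networks look in the newest picture that a camera, given by its name, has taken for a name from the list of things; names that differ only in an ending like _2 or _b are one class to them, and where a whole thing is asked for, a point or a joint stands for the part that bears it (a point fixed in the world has none). Each returns a list of dicts, best first, with "confidence" (0 to 1); they miss things now and then, are a little off and sometimes report something else, mostly with a low value. They report only what shows in the picture. A call takes as long as a camera call. They do not tell look-alikes from the thing itself.
- models.cut_out(label, camera): "mask" (480x640 bool, what is visible of it) and "centre" ([column, row] in pixels, amid what is visible of it).
The state is a dict: "t": time; "qpos": joint angles; "dq": joint speeds; "effort": joint torques, N m; "tcp_pos": TCP position; "ee_rot": TCP orientation; "wrist_force": force on the tool from outside, world axes, zero at the start; "wrist_torque": the same for the moment, N m; "gripper_width": opening from 0.0 (shut) to 1.0 (fully open); "grip_force": force on a finger pad.
Only numpy, scipy, OpenCV 4.12 (cv2) and the standard library are available. Lean on these libraries where they do the work, as an engineer would, in place of code of your own. Each camera call takes 0.05 s, during which the arm holds its last target. There are 200 camera calls.

## Working session

There is one attempt and no reset: what is moved stays moved. The work goes in short steps, Python scripts to look and compute and a tool call to move; the robot and the scene stay as the last step left them, time stands still between calls to the robot, and variables do not carry over. Pictures are saved under pics/ and viewed, at most 13 in all, crops included, and the job is handed in when it is done.

Besides the shell and the picture viewer there is one more tool, called after ">>>" as name(argument=value, ...) on one line, values as JSON. servo_tool: Moves the arm, as the interface text tells. Its arguments: {"type":"object","properties":{"steps":{"type":"array"},"gripper":{"type":"number"},"force":{"type":"number"}},"required":["steps"]}

```bash
mkdir -p pics; cat > h.py <<'E'
import numpy as np, cv2
from cell import r, optics, models
from scipy.spatial.transform import Rotation as R
def T_tool():
    o=r.get_obs(); q=o["ee_rot"]; T=np.eye(4); T[:3,:3]=R.from_quat([q[1],q[2],q[3],q[0]]).as_matrix(); T[:3,3]=o["tcp_pos"]; return T
def cloud(name):
    T0=T_tool(); im,d=optics.get_image(name); m=optics.camera_model(name); K=np.array(m["intrinsics"])
    C=np.array(m["cam_to_world"]) if "cam_to_world" in m else T0@np.array(m["tool_from_camera"])
    v,u=np.mgrid[0:480,0:640]; x=(u-K[0,2])/K[0,0]*d; y=(v-K[1,2])/K[1,1]*d
    P=np.stack([x,-y,-d,np.ones_like(d)],-1)@C.T
    P=P[...,:3]; P[d==0]=np.nan
    return im,P
E
python3 - <<'E'
from h import *
im,P=cloud("scene"); s,Ps=cloud("side"); w,Pw=cloud("wrist")
cv2.imwrite("pics/scene.png",im)
cv2.imwrite("pics/sw.png",cv2.resize(np.hstack([s,w]),(800,300)))
for c in ["scene","wrist"]: print(c,{k:np.round(v,3).tolist() for k,v in optics.camera_model(c).items() if k!="name" and not isinstance(v,str)})
print(r.get_obs(), r.grip_point_offset)
for n in ["tray_upper","weighing_bottle","crucible","forceps","conical_flask","bottle_ldpe"]:
    for c,PP in [("scene",P),("side",Ps)]:
        for d in models.cut_out(n,c):
            q=PP[d["mask"]]; q=q[~np.isnan(q[:,0])]
            if len(q): print(n,c,round(d["confidence"],2),np.round(d["centre"]),np.round(np.percentile(q,[2,50,98],axis=0),3).tolist())
E
```

```text
scene {'intrinsics': [[539.952, 0.0, 303.67], [0.0, 539.952, 241.378], [0.0, 0.0, 1.0]], 'cam_to_world': [[-0.526, 0.395, -0.753, -0.468], [-0.85, -0.253, 0.462, 0.595], [-0.008, 0.883, 0.469, 0.744], [0.0, 0.0, 0.0, 1.0]]}
wrist {'intrinsics': [[374.87, 0.0, 322.154], [0.0, 374.87, 237.777], [0.0, 0.0, 1.0]], 'tool_from_camera': [[-0.0, 0.96, 0.279, 0.07], [1.0, 0.0, 0.0, -0.001], [0.0, 0.279, -0.96, -0.142], [0.0, 0.0, 0.0, 1.0]]}
{'t': 0.15, 'qpos': array([-8.53806679e-02,  1.30985522e-01,  1.48905915e+00, -2.42468308e-05,
        1.52301454e+00, -8.53815506e-02]), 'dq': array([-8.24397809e-06, -2.04291137e-03, -3.23923691e-03, -8.96056540e-04,
        3.16455241e-04,  1.91691405e-04]), 'effort': array([ 1.01583330e-03, -5.70061326e+01, -5.01160097e+01, -1.39109225e-04,
        9.69119486e-03, -7.10949371e-05]), 'tcp_pos': array([5.99559559e-01, 6.27709225e-05, 2.30470223e-01]), 'ee_rot': array([-5.53033829e-04,  7.07105863e-01,  7.07107319e-01, -4.81662540e-04]), 'wrist_force': array([-0.50214699, -0.04147336,  0.13521221]), 'wrist_torque': array([ 0.06125933, -0.00726321, -0.047
[... 524 characters left out ...]
5.] [[0.601, 0.072, 0.003], [0.615, 0.082, 0.033], [0.656, 0.148, 0.059]]
weighing_bottle side 0.5 [344. 253.] [[0.636, -0.007, 0.002], [0.646, 0.003, 0.033], [0.667, 0.031, 0.057]]
crucible side 0.59 [326. 314.] [[0.404, -0.251, 0.002], [0.418, -0.24, 0.036], [0.443, -0.215, 0.046]]
conical_flask side 0.85 [388. 348.] [[0.424, -0.448, 0.005], [0.443, -0.43, 0.042], [0.472, -0.405, 0.104]]
conical_flask side 0.69 [322. 246.] [[0.6, 0.072, -0.0], [0.615, 0.083, 0.03], [0.64, 0.158, 0.057]]
bottle_ldpe scene 0.61 [213. 240.] [[0.75, 0.09, 0.004], [0.762, 0.128, 0.061], [0.795, 0.151, 0.118]]
bottle_ldpe side 0.91 [360. 224.] [[0.753, 0.084, 0.006], [0.772, 0.094, 0.056], [0.815, 0.135, 0.119]]
```

View pics/scene.png

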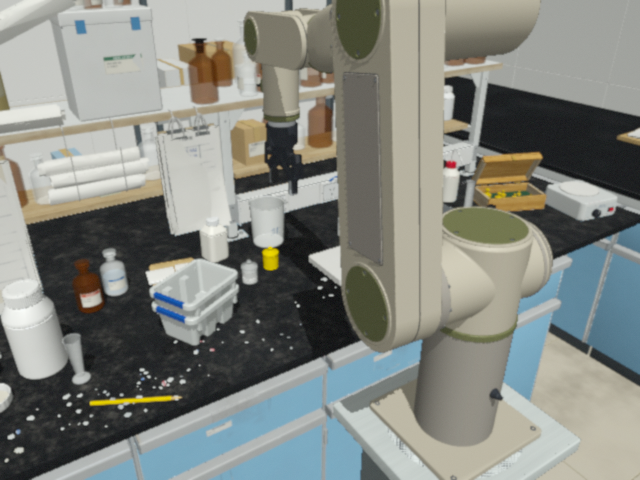

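View pics/sw.png

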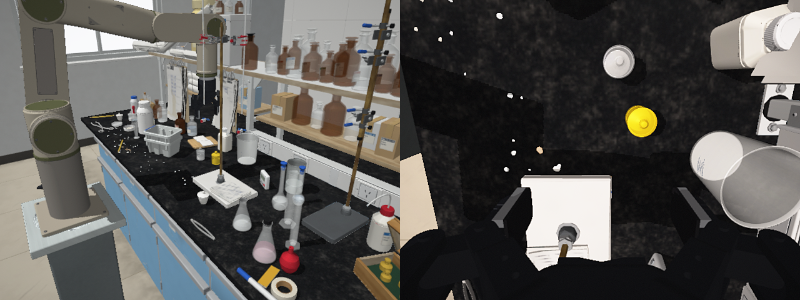

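Two look-alikes in the scene: a white-filled bottle at (248,270) and a yellow one at (270,258). The target is the clear glass one with the white filling. The trays are nested at (195,300), with their blue ends facing left and front. I'll confirm with a crop and fit the tray.

```bash
python3 - <<'E'
from h import *
im,P=cloud("scene")
cv2.imwrite("pics/crop.png",cv2.resize(im[200:360,130:330],(800,640))[:600])
X,Y,Z=P[...,0],P[...,1],P[...,2]
box=(X>.38)&(X<.65)&(Y>.14)&(Y<.42)
rim=box&(Z>.112)&(Z<.13)
q=P[rim]; print(len(q), cv2.minAreaRect(q[:,:2].astype(np.float32)*1000), np.percentile(q[:,2],[5,50,95]))
hsv=cv2.cvtColor(im,cv2.COLOR_BGR2HSV); bl=(hsv[...,0]>95)&(hsv[...,0]<130)&(hsv[...,1]>120)&box
for lo,hi in [(.1,.13),(.06,.09)]:
    b=P[bl&(Z>lo)&(Z<hi)]; print("blue",len(b),b.mean(0),b.min(0),b.max(0))
# obstacle map from scene+side
_,S=cloud("side")
A=np.vstack([P.reshape(-1,3),S.reshape(-1,3)]); A=A[~np.isnan(A[:,0])]
print("y\\x", [round(.34+.02*i,2) for i in range(28)])
for y in np.arange(.44,-.2,-.02):
    row=[]
    for x in .34+.02*np.arange(28):
        k=A[(abs(A[:,0]-x)<.01)&(abs(A[:,1]-y)<.01)&(A[:,2]<.2)]
        row.append("  ." if len(k)<1 else "%3d"%(np.percentile(k[:,2],95)*1000))
    print("%.2f"%y,*row)
E
```

```text
867 ((512.3031616210938, 276.8288879394531), (131.02310180664062, 168.49859619140625), 27.1201229095459) [0.11255427 0.11636896 0.11888621]
blue 169 [0.47475863 0.34812824 0.11453046] [0.43975453 0.32800039 0.10500217] [0.51137863 0.36694588 0.1213659 ]
blue 170 [0.47425135 0.34794643 0.07902186] [0.43920999 0.32872564 0.0705668 ] [0.51006024 0.36703836 0.08412798]
y\x [0.34, 0.36, 0.38, 0.4, 0.42, 0.44, 0.46, 0.48, 0.5, 0.52, 0.54, 0.56, 0.58, 0.6, 0.62, 0.64, 0.66, 0.68, 0.7, 0.72, 0.74, 0.76, 0.78, 0.8, 0.82, 0.84, 0.86, 0.88]
0.44   3   2   1   2   1   1   1   1   1   1   1   1   1   0   1   2   1   1  79  83  78   2   .   .   3   1   2 191
0.42   0   2   1   2   2   1   1   1   1   1   1   1   1   1   1   2   0   1   1  46  76 113  98   0   2   1   1 192
0.40   0   2   2   1   2   1   2   2   1   1   2   2   1   1   1   1   0   1   2  65 112 114 114   2   1   3   3 192
0.38   0   2   1   2   1   1   1   1   1 115   2   1   1   1   1   2   1   2   1  47  78 112  76   3   2   2  76 192
0.36   0   1   2   1   2   1   1 118 118 117 117   1   1   1   1   1   1   2   2   1  60  55   2
[... 2489 characters left out ...]
81   2   1   1   1   2  23  26  27  27  26  27  26  26  12   0   1   2   1   2 120 115  80 104 124 120 121 192
-0.10   0   2   2   2   2   2  24  28  28  28  28  28  28  27  25   2   1   2   2   2   2 120 121 122 119 116 122 191
-0.12  -1   2   2   1   2   1  25  28  28  28  28  28  28  27  25   1   2   2   2   2   1   2   1   2   1 116 122 192
-0.14   0   2   2   2   2   2  22  29  29  28  28  28  27  28  25   2   1   1   1   2   2   1   1   1   1 116 121 191
-0.16   0   2   2   2   2   2  25  28  28  29  35  24  28  27  24   0   1   1   2   2   1   2   1   1   1 110 121 192
-0.18   0   3   1   2   2   0  27  28  28  43 189  59  28  28  26   1   2   2   2   1   1   1   2   2   2 115 122 192
```

View pics/crop.png

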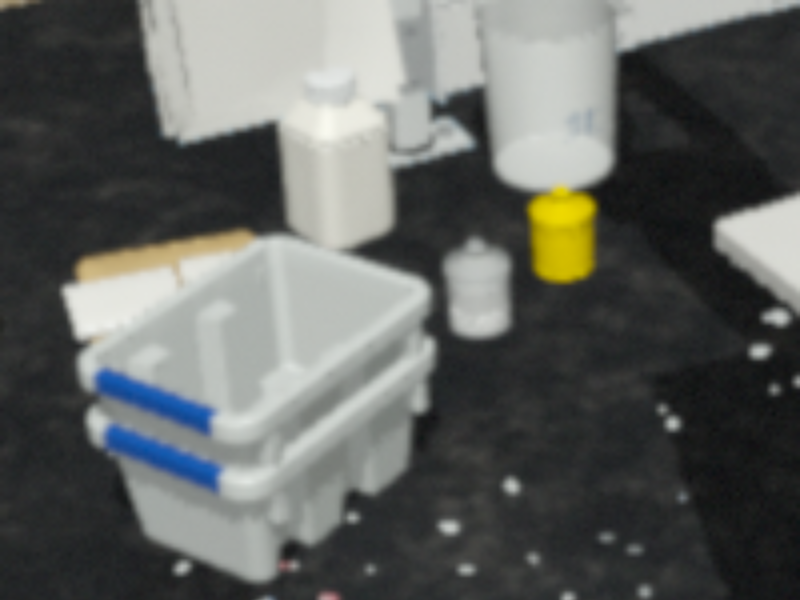

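The crop confirms it: the clear bottle with white filling at crop (478,290), near (0.618,0.098), is the one meant. The yellow one at crop (563,235) is the decoy. The rim fit of 131x168 mm at z=0.117 matches the tray. I'll move above the blue end.

>>> servo_tool(steps=[346, -123, -20, 0, 0, 63, 346, -123, -20, 0, 0, 63, 346, -123, -20, 0, 0, 63, 346, -123, -20, 0, 0, 63, 346, -123, -20, 0, 0, 63, 346, -123, -20, 0, 0, 63, 346, -123, -20, 0, 0, 63, 346, -123, -20, 0, 0, 63, 346, -123, -20, 0, 0, 63, 346, -123, -20, 0, 0, 63, 346, -123, -20, 0, 0, 63, 346, -123, -20, 0, 0, 63, 346, -123, -20, 0, 0, 63], gripper=55)

```text
t: 1.93
tcp_pos: [0.4772, 0.3454, 0.2511]
ee_rot: [0.0, 0.972, 0.234, -0.0]
wrist_force: [0.3, -0.1, 0.0]
gripper_width: 0.552
grip_force: 0.0
```

```bash
cat >> h.py <<'E'
def rim(P,zlo,zhi,box):
    q=P[(P[...,2]>zlo)&(P[...,2]<zhi)&(P[...,0]>box[0])&(P[...,0]<box[1])&(P[...,1]>box[2])&(P[...,1]<box[3])]
    (c,s,a)=cv2.minAreaRect(q[:,:2].astype(np.float32)*1000); return len(q),np.round(c,1),np.round(s,1),round(a,1),np.round(np.percentile(q[:,2],[5,50,95]),3)
def blue(im,P,zlo,zhi):
    h=cv2.cvtColor(im,cv2.COLOR_BGR2HSV); b=(h[...,0]>95)&(h[...,0]<130)&(h[...,1]>120)&(P[...,2]>zlo)&(P[...,2]<zhi)
    q=P[b]; return len(q),np.round(np.mean(q,0),4) if len(q) else None
def to_tool(p):
    T=np.linalg.inv(T_tool()); return np.round((T@np.r_[p,1])[:3]*1000,1)
def st():
    o=r.get_obs(); T=T_tool(); print("t",round(o["t"],2),"tcp",np.round(o["tcp_pos"],4),"tooly deg",round(np.degrees(np.arctan2(T[1,1],T[0,1])),2),"z axis",np.round(T[:3,2],3),"F",np.round(o["wrist_force"],1),"w",round(o["gripper_width"],3),"g",round(o["grip_force"],1),"q6",round(o["qpos"][5],2))
E
python3 - <<'E'
from h import *
st(); im,P=cloud("wrist"); cv2.imwrite("pics/w1.png",im)
print(rim(P,.108,.125,(.38,.65,.14,.42)), blue(im,P,.1,.13), blue(im,P,.06,.09))
u=rim(P,.108,.125,(.38,.65,.14,.42))
E
```

```text
t 1.93 tcp [0.4772 0.3454 0.2511] tooly deg -62.93 z axis [-0.    -0.001 -1.   ] F [ 0.3 -0.1  0. ] w 0.552 g 0.0 q6 1.64
(10634, array([515.3, 276.3]), array([125.1, 166.7]), 27.2, array([0.11 , 0.117, 0.118])) (1110, array([0.4804, 0.3476, 0.1177])) (0, None)
```

View pics/w1.png

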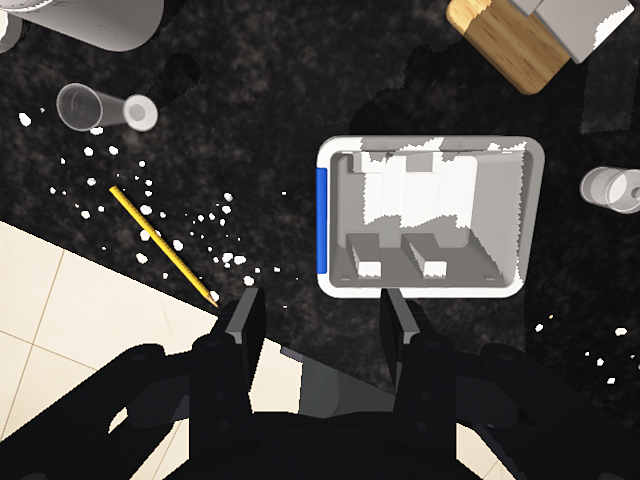

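The wrist picture shows the blue strip at (322,220), in line with the fingers' mid-plane, and the inner columns stay clear of the grip. I'll descend and pinch.

>>> servo_tool(steps=[2, 1, 40, 0, 0, 0, 2, 1, 80, 0, 0, 0, 2, 1, 115, 0, 0, 0, 2, 1, 140, 0, 0, 0, 2, 1, 152, 0, 0, 0, 2, 1, 157, 0, 0, 0, 2, 1, 157, 0, 0, 0], gripper=55)

```text
t: 2.57
tcp_pos: [0.4794, 0.3451, 0.0939]
ee_rot: [0.0, 0.972, 0.233, -0.001]
wrist_force: [-0.0, -0.6, 0.4]
gripper_width: 0.548
grip_force: 0.0
```

>>> servo_tool(steps=[0, 0, 0, 0, 0, 0, 0, 0, 0, 0, 0, 0, 0, 0, 0, 0, 0, 0, 0, 0, 0, 0, 0, 0, 0, 0, 0, 0, 0, 0, 0, 0, 0, 0, 0, 0, 0, 0, 0, 0, 0, 0, 0, 0, 0, 0, 0, 0], gripper=0, force=60)

```text
t: 3.23
tcp_pos: [0.4808, 0.3469, 0.097]
ee_rot: [-0.0, 0.972, 0.234, 0.002]
wrist_force: [-0.3, 0.6, 5.2]
gripper_width: 0.118
grip_force: 58.6
```

>>> servo_tool(steps=[0, 0, -4, 0, 0, 0, 0, 0, -8, 0, 0, 0, 0, 0, -12, 0, 0, 0, 0, 0, -16, 0, 0, 0, 0, 0, -20, 0, 0, 0, 0, 0, -20, 0, 0, 0])

```text
t: 3.73
tcp_pos: [0.4793, 0.3464, 0.1151]
ee_rot: [-0.0, 0.972, 0.233, 0.0]
wrist_force: [-0.3, 0.1, -1.4]
gripper_width: 0.107
grip_force: 58.4
```

```bash
python3 - <<'E'
from h import *
st(); im,P=cloud("scene"); cv2.imwrite("pics/l1.png",cv2.resize(im[230:360,120:280],(800,600)))
def plane(P,zlo,zhi):
    q=P[(P[...,2]>zlo)&(P[...,2]<zhi)&(abs(P[...,0]-.515)<.11)&(abs(P[...,1]-.276)<.12)]; return q
im,P=cloud("wrist")
print(rim(P,.115,.15,(.38,.65,.14,.42)))
c=np.array([.515,.276]);d=np.array([-.457,.8895]);e=np.array([.8895,.457])
for s in (-78,-40,0,40):
  for k in (-58,58):
    p=c+d*s/1000+e*k/1000; q=P[np.hypot(P[...,0]-p[0],P[...,1]-p[1])<.008]; print(s,k,len(q),np.round(np.percentile(q[:,2],[90,98]),3) if len(q) else "")
E
```

```text
t 3.73 tcp [0.4793 0.3464 0.1151] tooly deg -63.0 z axis [ 0.     0.001 -1.   ] F [-0.3  0.1 -1.4] w 0.107 g 58.4 q6 1.64
(22290, array([506.4, 289.5]), array([125.4, 161.7]), 27.0, array([0.117, 0.131, 0.139]))
-78 -58 0 
-78 58 205 [-0.     0.001]
-40 -58 1456 [0.118 0.121]
-40 58 543 [0.122 0.123]
0 -58 0 
0 58 1660 [0.127 0.127]
40 -58 0 
40 58 1802 [0.131 0.132]
```

View pics/l1.png

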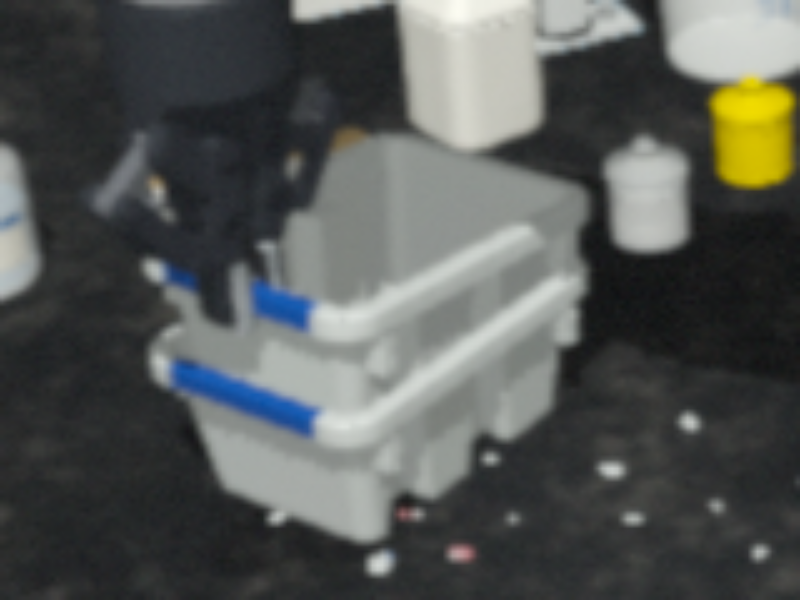

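The scene crop shows the tray hanging nose-down (plain end low) by about 0.118 rad, because the pad lies against the leaning wall. I'll tilt the tool about x by -6.8° to level it, then draw it straight up.

>>> servo_tool(steps=[0, 0.5, 0, -1.7, 0, 0, 0, 1, 0, -3.4, 0, 0, 0, 1.6, 0, -5.1, 0, 0, 0, 2.2, 0, -6.8, 0, 0, 0, 2.2, 0, -6.8, 0, 0, 0, 2.2, -5, -6.8, 0, 0, 0, 2.2, -10, -6.8, 0, 0, 0, 2.2, -10, -6.8, 0, 0])

```text
t: 4.5
tcp_pos: [0.481, 0.3444, 0.1259]
ee_rot: [0.057, 0.971, 0.233, 0.015]
wrist_force: [0.5, -0.1, -1.7]
gripper_width: 0.106
grip_force: 58.9
```

```bash
cat >> h.py <<'E'
def slope(P,c,yaw,z0,zh=.012):
    "heights of the rim at spots: s along tray y, k along tray x; yaw = world angle of tray y"
    d=np.array([np.cos(yaw),np.sin(yaw)]);e=np.array([d[1],-d[0]]);out=[]
    for s in (-60,-30,0,30):
        for k in (-59,59):
            p=c+d*s/1000+e*k/1000; q=P[(np.hypot(P[...,0]-p[0],P[...,1]-p[1])<.008)&(abs(P[...,2]-z0)<zh)]
            if len(q)>20: out.append((s,k,len(q),round(float(np.percentile(q[:,2],90))*1000,1)))
    return out
E
python3 - <<'E'
from h import *
st(); im,P=cloud("wrist")
print(rim(P,.135,.16,(.38,.65,.14,.42)),slope(P,np.array([.515,.276]),np.radians(117.2),.147,.02))
im,P=cloud("scene")
print(rim(P,.135,.16,(.38,.65,.14,.42)),slope(P,np.array([.515,.276]),np.radians(117.2),.147,.02))
E
```

```text
t 4.5 tcp [0.481  0.3444 0.1259] tooly deg -63.03 z axis [ 0.055 -0.104 -0.993] F [ 0.5 -0.1 -1.7] w 0.106 g 58.9 q6 1.73
(20877, array([508.6, 286.7]), array([125.4, 170.1]), 26.9, array([0.138, 0.146, 0.149])) [(-60, -59, 1123, 146.4), (-30, -59, 84, 133.7), (-30, 59, 965, 146.7), (0, 59, 1161, 146.5), (30, 59, 1262, 146.4)]
(1022, array([507.3, 281.1]), array([130.4, 183.4]), 28.0, array([0.136, 0.144, 0.152])) [(-60, -59, 29, 145.9), (-30, -59, 25, 146.2), (0, -59, 30, 146.5), (30, -59, 36, 145.8)]
```

>>> servo_tool(steps=[0, 1.2, -10, 0, 0, 0, 0, 3.5, -30, 0, 0, 0, 0, 5.9, -50, 0, 0, 0, 0, 7, -60, 0, 0, 0, -10, 18, -59, 0, 0, 0, -35, 44, -55, 0, 0, 0, -65, 76, -52, 0, 0, 0, -95, 108, -48, 0, 0, 0, -125, 140, -44, 0, 0, 0, -145, 162, -41, 0, 0, 0, -158, 175, -39, 0, 0, 0, -160, 178, -39, 0, 0, 0, -160, 178, -39, 0, 0, 0])

```text
t: 5.68
tcp_pos: [0.4159, 0.1171, 0.1846]
ee_rot: [0.058, 0.971, 0.232, 0.014]
wrist_force: [0.2, -0.1, -2.0]
gripper_width: 0.102
grip_force: 58.9
```

>>> servo_tool(steps=[0, -3, 25, 0, 0, 0, 0, -6.5, 55, 0, 0, 0, 0, -10, 85, 0, 0, 0, 0, -12, 102, 0, 0, 0, 0, -13.3, 112, 0, 0, 0, 0, -13.3, 112, 0, 0, 0])

```text
t: 6.18
tcp_pos: [0.4143, 0.1185, 0.069]
ee_rot: [0.058, 0.971, 0.234, 0.012]
wrist_force: [0.2, -0.5, -2.1]
gripper_width: 0.102
grip_force: 58.9
```

```bash
python3 - <<'E'
from h import *
st(); im,P=cloud("wrist")
print(rim(P,.075,.105,(.34,.56,-.06,.16)),slope(P,np.array([.45,.05]),np.radians(117),.093,.02))
im,P=cloud("side")
print(rim(P,.075,.105,(.34,.56,-.06,.16)),slope(P,np.array([.45,.05]),np.radians(117),.093,.02))
im,P=cloud("scene")
print("lower",rim(P,.072,.09,(.38,.65,.17,.42)),blue(im,P,.06,.1))
E
```

```text
t 6.18 tcp [0.4143 0.1185 0.069 ] tooly deg -62.92 z axis [ 0.05  -0.106 -0.993] F [ 0.2 -0.5 -2.1] w 0.102 g 58.9 q6 1.4
(23602, array([441.2,  62.2]), array([125.7, 174.1]), 27.0, array([0.076, 0.088, 0.095])) [(-60, -59, 1163, 89.7), (-30, -59, 101, 80.3), (-30, 59, 816, 89.3), (0, 59, 1065, 89.3), (30, 59, 1132, 89.2)]
(967, array([445.2,  55.4]), array([131. , 183.6]), 27.4, array([0.077, 0.088, 0.095])) [(-60, -59, 34, 92.6), (-30, -59, 28, 92.9), (0, -59, 27, 94.4), (30, -59, 25, 92.7)]
lower (1136, array([509.7, 279.4]), array([131.3, 169.9]), 26.8, array([0.073, 0.08 , 0.083])) (251, array([0.4476, 0.2743, 0.082 ]))
```

>>> servo_tool(steps=[0, -0.3, 3, 0, 0, 0, 0, -0.6, 5, 0, 0, 0, 0, -0.9, 7.5, 0, 0, 0, 0, -0.9, 7.5, 0, 0, 0])

```text
t: 6.67
tcp_pos: [0.4159, 0.118, 0.0637]
ee_rot: [0.058, 0.971, 0.233, 0.014]
wrist_force: [0.0, 0.1, -2.5]
gripper_width: 0.107
grip_force: 58.9
```

>>> servo_tool(steps=[0, 0, 0, 0, 0, 0, 0, 0, 0, 0, 0, 0, 0, 0, 0, 0, 0, 0, 0, 0, 0, 0, 0, 0, 0, 0, 0, 0, 0, 0], gripper=40)

```text
t: 7.08
tcp_pos: [0.416, 0.118, 0.064]
ee_rot: [0.058, 0.971, 0.233, 0.014]
wrist_force: [0.0, -0.4, -1.0]
gripper_width: 0.4
grip_force: 0.0
```

>>> servo_tool(steps=[0, 1.2, -10, 0, 0, 0, 0, 4.7, -40, 0, 0, 0, 0, 9.4, -80, 0, 0, 0, 0, 14, -120, 0, 0, 0, 0, 17.7, -149, 0, 0, 0, 35, 40, -146, 2, 0, 0, 70, 62, -144, 4, 0, 0, 105, 84, -141, 6, 0, 0, 140, 106, -138, 6.8, 0, 0, 171, 126, -136, 6.8, 0, 0, 171, 126, -136, 6.8, 0, 0, 171, 126, -136, 6.8, 0, 0], gripper=70)

```text
t: 8.08
tcp_pos: [0.6184, 0.0978, 0.212]
ee_rot: [-0.0, 0.972, 0.233, -0.002]
wrist_force: [-0.5, 0.2, 0.5]
gripper_width: 0.702
grip_force: 0.0
```

```bash
python3 - <<'E'
from h import *
st(); im,P=cloud("wrist"); cv2.imwrite("pics/w2.png",im)
hsv=cv2.cvtColor(im,cv2.COLOR_BGR2HSV)
X,Y,Z=P[...,0],P[...,1],P[...,2]
for m in models.cut_out("weighing_bottle","wrist"):
    k=m["mask"]; q=P[k]; q=q[~np.isnan(q[:,0])]; c=np.median(q,0); q=q[(np.hypot(*(q-c)[:,:2].T)<.04)]
    t=q[(q[:,2]>.038)&(q[:,2]<.053)]; kn=q[q[:,2]>.056]
    f=lambda a:(len(a),np.round(cv2.minEnclosingCircle(a[:,:2].astype(np.float32)*1000),1) if 0 else [np.round(v,1) for v in cv2.minEnclosingCircle(a[:,:2].astype(np.float32)*1000)]) if len(a) else None
    print(round(m["confidence"],2),np.round(m["centre"]),"sat",hsv[k][:,1].mean(),"lid",f(t),"knob",f(kn))
print("upper",rim(P,.072,.09,(.34,.57,-.06,.165)),slope(P,np.array([.45,.05]),np.radians(117),.082))
im,P=cloud("scene")
print("upper scene",rim(P,.072,.09,(.34,.57,-.06,.165)),blue(im,P,.06,.1))
E
```

```text
t 8.08 tcp [0.6184 0.0978 0.212 ] tooly deg -63.06 z axis [-0.004 -0.    -1.   ] F [-0.5  0.2  0.5] w 0.702 g 0.0 q6 1.18
0.83 [426. 215.] sat 222.31290461804056 lid (1706, [array([655.6,  14.2]), np.float64(21.2)]) knob (190, [array([656.1,  14.1]), np.float64(6.5)])
0.78 [330. 209.] sat 11.494073020388809 lid (1704, [array([621.3,  94.1]), np.float64(21.0)]) knob (195, [array([621.3,  94. ]), np.float64(6.5)])
upper (2725, array([508.8,  42.6]), array([ 54.9, 127.4]), 0.1, array([0.073, 0.081, 0.082])) [(-60, 59, 292, 81.8), (-30, 59, 300, 81.7), (0, 59, 301, 81.6), (30, 59, 199, 81.7)]
upper scene (967, array([445.1,  50.6]), array([128.4, 173.2]), 26.5, array([0.073, 0.08 , 0.083])) (336, array([0.4398, 0.236 , 0.0787]))
```

View pics/w2.png

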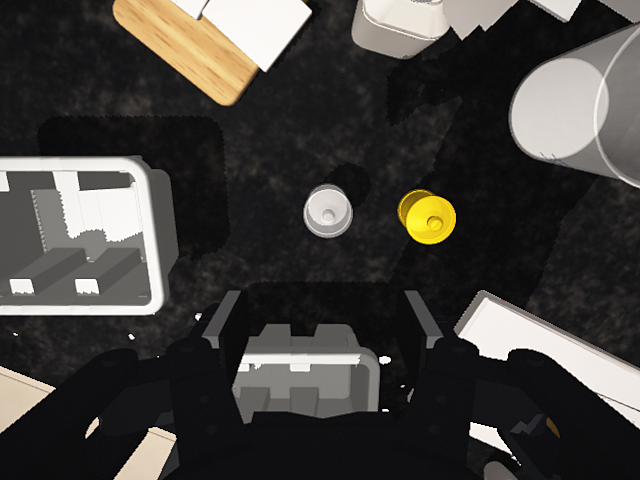

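The bottle meant is the white one at (330,209), with low saturation and a lid radius of 21 mm at (0.621,0.094). The yellow one is at (426,215). I'll descend and grip.

>>> servo_tool(steps=[1, 4.5, 35, 0, 0, 0, 1, 4.5, 75, 0, 0, 0, 1, 4.5, 115, 0, 0, 0, 1, 4.5, 150, 0, 0, 0, 1, 4.5, 180, 0, 0, 0, 1, 4.5, 198, 0, 0, 0, 1, 4.5, 206, 0, 0, 0, 1, 4.5, 206, 0, 0, 0])

```text
t: 8.9
tcp_pos: [0.6187, 0.0954, 0.0069]
ee_rot: [-0.0, 0.972, 0.234, -0.001]
wrist_force: [0.0, -0.3, -0.7]
gripper_width: 0.699
grip_force: 0.0
```

>>> servo_tool(steps=[0, 0, 0, 0, 0, 0, 0, 0, 0, 0, 0, 0, 0, 0, 0, 0, 0, 0, 0, 0, 0, 0, 0, 0, 0, 0, 0, 0, 0, 0, 0, 0, 0, 0, 0, 0], gripper=20, force=25)

```text
t: 9.4
tcp_pos: [0.6227, 0.0952, 0.0106]
ee_rot: [0.0, 0.972, 0.233, 0.002]
wrist_force: [-1.1, -0.2, 8.2]
gripper_width: 0.469
grip_force: 25.5
```

>>> servo_tool(steps=[0, 0, -8, 0, 0, 0, 0, 0, -30, 0, 0, 0, 0, 0, -60, 0, 0, 0, 0, 0, -95, 0, 0, 0, 0, 0, -125, 0, 0, 0, 0, 0, -145, 0, 0, 0, 0, 0, -150, 0, 0, 0, 0, 0, -150, 0, 0, 0])

```text
t: 10.07
tcp_pos: [0.6223, 0.0951, 0.1611]
ee_rot: [0.0, 0.972, 0.233, 0.003]
wrist_force: [-0.2, 0.5, -0.2]
gripper_width: 0.47
grip_force: 25.3
```

```bash
python3 - <<'E'
from h import *
st(); im,P=cloud("side"); cv2.imwrite("pics/s2.png",cv2.resize(im[120:290,220:440],(800,600)))
ms=models.cut_out("weighing_bottle","side")
for m in ms:
    q=P[m["mask"]]; q=q[~np.isnan(q[:,0])]; print(round(m["confidence"],2),np.round(m["centre"]),np.round(np.percentile(q,[5,50,95],axis=0),3).tolist())
im,P=cloud("scene")
print("lower",rim(P,.072,.09,(.38,.65,.17,.42)),blue(im,np.where(P[...,1:2]>.29,P,np.nan),.06,.1))
E
```

```text
t 10.07 tcp [0.6223 0.0951 0.1611] tooly deg -63.0 z axis [ 0.005  0.    -1.   ] F [-0.2  0.5 -0.2] w 0.47 g 25.3 q6 1.17
0.75 [320. 200.] [[0.601, 0.071, 0.152], [0.611, 0.083, 0.177], [0.631, 0.109, 0.208]]
0.63 [342. 253.] [[0.636, -0.006, 0.004], [0.646, 0.003, 0.032], [0.663, 0.023, 0.054]]
lower (1127, array([509.5, 281.1]), array([133. , 171.1]), 26.9, array([0.073, 0.08 , 0.083])) (170, array([0.4722, 0.3511, 0.0789]))
```

View pics/s2.png

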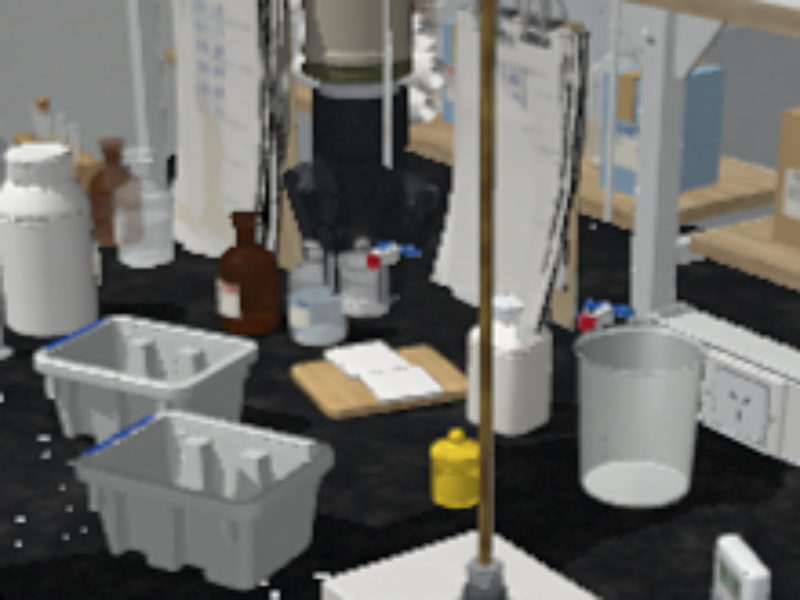

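The side crop shows the bottle held upright at about (340,280) in the crop, and the upper tray standing flat. I'll carry it over the lower tray and measure the tray again.

>>> servo_tool(steps=[-1, -15, 0, 0, 0, 0, -3, -45, 0, 0, 0, 0, -5, -80, 0, 0, 0, 0, -7, -115, 0, 0, 0, 0, -9, -150, 0, 0, 0, 0, -11, -180, 0, 0, 0, 0, -13, -202, 0, 0, 0, 0, -13, -212, 0, 0, 0, 0, -13, -212, 0, 0, 0, 0, -13, -212, 0, 0, 0, 0])

```text
t: 11.05
tcp_pos: [0.5122, 0.2778, 0.1566]
ee_rot: [0.0, 0.972, 0.234, -0.001]
wrist_force: [0.3, -1.0, -0.2]
gripper_width: 0.468
grip_force: 25.3
```

```bash
python3 - <<'E'
from h import *
st(); im,P=cloud("wrist"); cv2.imwrite("pics/w3.png",im)
print("lower",rim(P,.076,.09,(.38,.65,.16,.42)),blue(im,P,.06,.1),slope(P,np.array([.514,.278]),np.radians(117),.082))
E
```

```text
t 11.05 tcp [0.5122 0.2778 0.1566] tooly deg -62.93 z axis [-0.001 -0.001 -1.   ] F [ 0.3 -1.  -0.2] w 0.468 g 25.3 q6 1.51
lower (11802, array([513.7, 279.4]), array([123.1, 166.9]), 27.1, array([0.078, 0.081, 0.082])) (1928, array([0.4699, 0.311 , 0.0818])) [(-60, -59, 50, 81.5), (-60, 59, 471, 82.0), (-30, 59, 469, 81.8), (0, 59, 473, 81.9), (30, 59, 471, 82.0)]
```

View pics/w3.png

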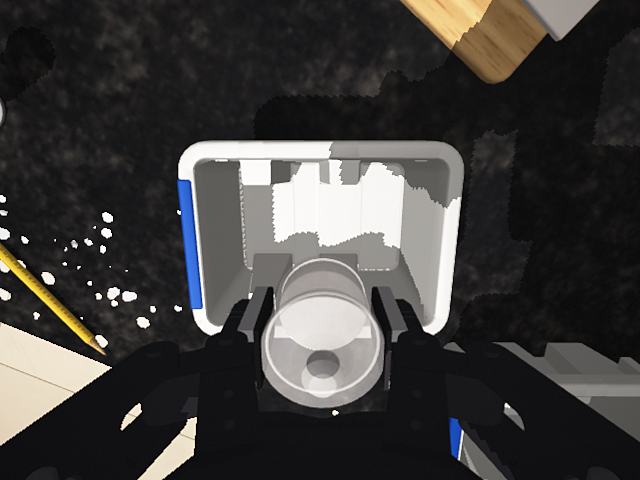

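>>> servo_tool(steps=[0, 0, 30, 0, 0, 0, 0, 0, 65, 0, 0, 0, 0, 0, 95, 0, 0, 0, 0, 0, 115, 0, 0, 0, 0, 0, 128, 0, 0, 0, 0, 0, 135, 0, 0, 0, 0, 0, 139, 0, 0, 0, 0, 0, 141, 0, 0, 0, 0, 0, 141, 0, 0, 0])

```text
t: 11.85
tcp_pos: [0.5138, 0.2781, 0.0177]
ee_rot: [-0.0, 0.972, 0.233, 0.001]
wrist_force: [0.0, -0.1, -0.1]
gripper_width: 0.471
grip_force: 25.3
```

```bash
python3 - <<'E'
from h import *
st(); 
im,P=cloud("side")
print("side lower",rim(P,.072,.09,(.38,.65,.18,.42)))
for m in models.cut_out("weighing_bottle","side"): print(np.round(m["centre"]))
E
```

```text
t 11.85 tcp [0.5138 0.2781 0.0177] tooly deg -63.02 z axis [ 0.002  0.001 -1.   ] F [ 0.  -0.1 -0.1] w 0.471 g 25.3 q6 1.51
side lower (516, array([510.9, 277.1]), array([135.8, 168.5]), 27.9, array([0.073, 0.08 , 0.087]))
```

>>> servo_tool(steps=[0, 0, 1.5, 0, 0, 0, 0, 0, 3, 0, 0, 0, 0, 0, 4, 0, 0, 0, 0, 0, 4, 0, 0, 0])

```text
t: 12.28
tcp_pos: [0.5135, 0.2783, 0.0137]
ee_rot: [-0.0, 0.972, 0.234, 0.001]
wrist_force: [-1.4, -0.8, 5.5]
gripper_width: 0.47
grip_force: 25.5
```

>>> servo_tool(steps=[0, 0, 0, 0, 0, 0, 0, 0, 0, 0, 0, 0, 0, 0, 0, 0, 0, 0, 0, 0, 0, 0, 0, 0, 0, 0, 0, 0, 0, 0], gripper=68)

```text
t: 12.7
tcp_pos: [0.5127, 0.2779, 0.0126]
ee_rot: [0.0, 0.972, 0.233, -0.0]
wrist_force: [-0.2, 0.1, 0.3]
gripper_width: 0.68
grip_force: 0.0
```

>>> servo_tool(steps=[0, 0, -10, 0, 0, 0, 0, 0, -25, 0, 0, 0, 0, 0, -50, 0, 0, 0, 0, 0, -80, 0, 0, 0, 0, 0, -115, 0, 0, 0, 0, 0, -155, 0, 0, 0, 0, 0, -190, 0, 0, 0, 0, 0, -210, 0, 0, 0, 0, 0, -210, 0, 0, 0, 0, 0, -210, 0, 0, 0])

```text
t: 13.53
tcp_pos: [0.5139, 0.2784, 0.2255]
ee_rot: [-0.0, 0.972, 0.233, 0.002]
wrist_force: [0.2, 0.0, -0.5]
gripper_width: 0.678
grip_force: 0.0
```

```bash
python3 - <<'E'
from h import *
st(); im,P=cloud("wrist"); cv2.imwrite("pics/w4.png",im)
print("lower",rim(P,.074,.09,(.38,.65,.16,.42)),slope(P,np.array([.514,.278]),np.radians(117),.082))
q=P[(np.hypot(P[...,0]-.513,P[...,1]-.278)<.03)&(P[...,2]>.04)]
for lo,hi in [(.038,.056),(.058,.075)]:
    a=q[(q[:,2]>lo)&(q[:,2]<hi)]; print(len(a),cv2.minEnclosingCircle(a[:,:2].astype(np.float32)*1000) if len(a) else "",a[:,2].max() if len(a) else "")
E
```

```text
t 13.53 tcp [0.5139 0.2784 0.2255] tooly deg -63.0 z axis [ 0.004  0.002 -1.   ] F [ 0.2  0.  -0.5] w 0.678 g 0.0 q6 1.51
lower (9369, array([512.8, 279.1]), array([125.1, 167.1]), 26.9, array([0.076, 0.081, 0.082])) [(-60, -59, 215, 81.8), (-60, 59, 272, 82.0), (-30, -59, 268, 81.9), (-30, 59, 274, 82.0), (0, -59, 264, 81.9), (0, 59, 276, 82.0), (30, -59, 262, 81.8), (30, 59, 273, 82.2)]
1615 ((512.6006469726562, 277.53497314453125), 21.126096725463867) 0.0542841216091825
179 ((512.7161865234375, 277.37811279296875), 6.384344577789307) 0.06548173171213317
```

View pics/w4.png

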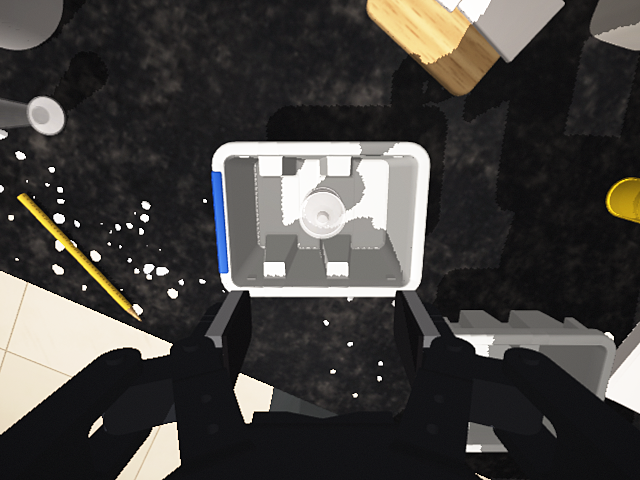

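The bottle stands upright, with its knob at 65 mm and its centre (322,215) within 2 mm of the tray's middle. I'll turn the hand half a turn here. That way a second look at the lower tray cancels the camera bias, and the tray can be turned on the way back.

>>> servo_tool(steps=[0, 0, 0, 0, 0, -7, 0, 0, 0, 0, 0, -14, 0, 0, 0, 0, 0, -21, 0, 0, 0, 0, 0, -28, 0, 0, 0, 0, 0, -35, 0, 0, 0, 0, 0, -42, 0, 0, 0, 0, 0, -49, 0, 0, 0, 0, 0, -56, 0, 0, 0, 0, 0, -63, 0, 0, 0, 0, 0, -70, 0, 0, 0, 0, 0, -77, 0, 0, 0, 0, 0, -84, 0, 0, 0, 0, 0, -90, 0, 0, 0, 0, 0, -90], gripper=45)

```text
t: 14.75
tcp_pos: [0.5117, 0.2775, 0.2204]
ee_rot: [-0.001, 0.52, 0.854, -0.002]
wrist_force: [0.2, -0.4, -0.2]
gripper_width: 0.451
grip_force: 0.0
```

>>> servo_tool(steps=[0, 0, 0, 0, 0, -7, 0, 0, 0, 0, 0, -14, 0, 0, 0, 0, 0, -21, 0, 0, 0, 0, 0, -28, 0, 0, 0, 0, 0, -35, 0, 0, 0, 0, 0, -42, 0, 0, 0, 0, 0, -49, 0, 0, 0, 0, 0, -56, 0, 0, 0, 0, 0, -63, 0, 0, 0, 0, 0, -70, 0, 0, 0, 0, 0, -77, 0, 0, 0, 0, 0, -84, 0, 0, 0, 0, 0, -90, 0, 0, 0, 0, 0, -90])

```text
t: 15.92
tcp_pos: [0.512, 0.2776, 0.2212]
ee_rot: [-0.001, -0.234, 0.972, -0.0]
wrist_force: [0.0, 0.8, -0.7]
gripper_width: 0.451
grip_force: 0.0
```

```bash
python3 - <<'E'
from h import *
st(); im,P=cloud("wrist")
print("lower",rim(P,.074,.09,(.38,.65,.16,.42)))
q=P[(np.hypot(P[...,0]-.513,P[...,1]-.278)<.03)&(P[...,2]>.058)&(P[...,2]<.075)]; print(cv2.minEnclosingCircle(q[:,:2].astype(np.float32)*1000))
E
```

```text
t 15.92 tcp [0.512  0.2776 0.2212] tooly deg 117.08 z axis [-0.002 -0.001 -1.   ] F [ 0.   0.8 -0.7] w 0.451 g 0.0 q6 -1.63
lower (9203, array([511.6, 279.2]), array([125.4, 167.5]), 27.1, array([0.076, 0.081, 0.082]))
((511.8631286621094, 277.5871887207031), 6.4113898277282715)
```

>>> servo_tool(steps=[30, -18, 0, 0, 0, 0, 60, -37, 0, 0, 0, 0, 90, -55, 0, 0, 0, 0, 120, -73, 0, 0, 0, 0, 145, -89, 0, 0, 0, 0, 158, -97, 0, 0, 0, 0, 158, -97, 0, 0, 0, 0, 158, -97, 0, 0, 0, 0])

```text
t: 16.63
tcp_pos: [0.4159, 0.1194, 0.2226]
ee_rot: [0.0, -0.23, 0.973, 0.0]
wrist_force: [0.7, 0.1, 0.1]
gripper_width: 0.452
grip_force: 0.0
```

```bash
python3 - <<'E'
from h import *
st(); im,P=cloud("wrist")
u=rim(P,.074,.09,(.33,.57,-.065,.163)); print("upper",u)
c=np.r_[u[1]/1000]; a=np.radians(u[3]+90 if u[2][1]>u[2][0] else u[3]); d=np.array([np.cos(a),np.sin(a)])
print(np.degrees(a)); g=c+.078*d; print("grip",g,to_tool(np.r_[g,.082]))
E
```

```text
t 16.63 tcp [0.4159 0.1194 0.2226] tooly deg 116.65 z axis [ 0.  0. -1.] F [0.7 0.1 0.1] w 0.452 g 0.0 q6 -1.88
upper (9578, array([447.4,  50.1]), array([125.3, 166.2]), 26.7, array([0.076, 0.081, 0.082]))
116.69999999999999
grip [0.41235312 0.11978297] [  3.6   1.5 140.6]
```

>>> servo_tool(steps=[3, -1.5, 20, 3, 0, 0, 3, -1.5, 50, 6.8, 0, 0, 3, -1.5, 85, 6.8, 0, 0, 3, -1.5, 115, 6.8, 0, 0, 3, -1.5, 140, 6.8, 0, 0, 3, -1.5, 153, 6.8, 0, 0, 3, -1.5, 158, 6.8, 0, 0, 3, -1.5, 158, 6.8, 0, 0, 3, -1.5, 158, 6.8, 0, 0])

```text
t: 17.43
tcp_pos: [0.4146, 0.1177, 0.0653]
ee_rot: [0.014, -0.233, 0.971, -0.058]
wrist_force: [-0.6, 0.5, -0.1]
gripper_width: 0.454
grip_force: 0.0
```

>>> servo_tool(steps=[0, 0, 0, 0, 0, 0, 0, 0, 0, 0, 0, 0, 0, 0, 0, 0, 0, 0, 0, 0, 0, 0, 0, 0, 0, 0, 0, 0, 0, 0, 0, 0, 0, 0, 0, 0], gripper=0, force=60)

```text
t: 17.93
tcp_pos: [0.4154, 0.1175, 0.0663]
ee_rot: [0.015, -0.233, 0.971, -0.058]
wrist_force: [-1.4, 0.7, 7.1]
gripper_width: 0.101
grip_force: 59.1
```

>>> servo_tool(steps=[0, -0.6, -5, 0, 0, 0, 0, -1.8, -15, 0, 0, 0, 0, -4, -35, 0, 0, 0, 0, -7, -60, 0, 0, 0, 0, -10.6, -90, 0, 0, 0, 0, -14, -119, 0, 0, 0, 0, -16, -139, 0, 0, 0, 0, -16, -139, 0, 0, 0, 0, -16, -139, 0, 0, 0])

```text
t: 18.68
tcp_pos: [0.4147, 0.1178, 0.2065]
ee_rot: [0.016, -0.233, 0.971, -0.058]
wrist_force: [-0.9, -1.0, -2.2]
gripper_width: 0.102
grip_force: 59.0
```

```bash
python3 - <<'E'
from h import *
st(); im,P=cloud("wrist")
print(slope(P,np.array([.4475,.05]),np.radians(116.7),.222,.03), rim(P,.205,.24,(.33,.57,-.065,.163)))
E
```

```text
t 18.68 tcp [0.4147 0.1178 0.2065] tooly deg 116.97 z axis [ 0.057 -0.105 -0.993] F [-0.9 -1.  -2.2] w 0.102 g 59.0 q6 -1.78
[(-60, 59, 854, 221.8), (-30, -59, 1048, 222.0), (-30, 59, 130, 213.5), (0, -59, 1133, 222.0), (30, -59, 1248, 222.0)] (28728, array([442.5,  59.1]), array([125.6, 172.6]), 27.0, array([0.207, 0.221, 0.226]))
```

The tray is held level with its rim at 222 mm. I'll carry it to the stacking spot at this height, then turn it half a turn about the vertical.

>>> servo_tool(steps=[-12, 2, 0, 0, 0, 0, -35, 5, -1, 0, 0, 0, -62, 9, -1, 0, 0, 0, -90, 13, -2, 0, 0, 0, -118, 17, -2, 0, 0, 0, -142, 21, -3, 0, 0, 0, -156, 23, -3, 0, 0, 0, -160, 23.5, -3, 0, 0, 0, -160, 23.5, -3, 0, 0, 0])

```text
t: 19.48
tcp_pos: [0.5448, 0.2113, 0.2024]
ee_rot: [0.012, -0.233, 0.971, -0.058]
wrist_force: [-0.5, -0.2, -1.6]
gripper_width: 0.103
grip_force: 59.1
```

>>> servo_tool(steps=[0, 0, 0, 0, 0.47, 3.97, 0, 0, 0, 0, 1.18, 9.93, 0, 0, 0, 0, 1.89, 15.9, 0, 0, 0, 0, 2.6, 21.9, 0, 0, 0, 0, 3.3, 27.8, 0, 0, 0, 0, 4.0, 33.8, 0, 0, 0, 0, 4.7, 39.7, 0, 0, 0, 0, 5.4, 45.7, 0, 0, 0, 0, 6.1, 51.6, 0, 0, 0, 0, 6.8, 57.6, 0, 0, 0, 0, 7.6, 63.6, 0, 0, 0, 0, 8.3, 69.5, 0, 0, 0, 0, 9.0, 75.5, 0, 0, 0, 0, 9.7, 81.4, 0, 0, 0, 0, 10.3, 86.4, 0, 0, 0, 0, 10.6, 89.4, 0, 0, 0, 0, 10.6, 89.4])

```text
t: 20.9
tcp_pos: [0.5446, 0.2103, 0.2042]
ee_rot: [-0.031, 0.523, 0.85, -0.051]
wrist_force: [-0.3, 0.1, -1.7]
gripper_width: 0.101
grip_force: 59.1
```

>>> servo_tool(steps=[0, 0, 0, 0, 0.47, 3.97, 0, 0, 0, 0, 1.18, 9.93, 0, 0, 0, 0, 1.89, 15.9, 0, 0, 0, 0, 2.6, 21.9, 0, 0, 0, 0, 3.3, 27.8, 0, 0, 0, 0, 4.0, 33.8, 0, 0, 0, 0, 4.7, 39.7, 0, 0, 0, 0, 5.4, 45.7, 0, 0, 0, 0, 6.1, 51.6, 0, 0, 0, 0, 6.8, 57.6, 0, 0, 0, 0, 7.6, 63.6, 0, 0, 0, 0, 8.3, 69.5, 0, 0, 0, 0, 9.0, 75.5, 0, 0, 0, 0, 9.7, 81.4, 0, 0, 0, 0, 10.3, 86.4, 0, 0, 0, 0, 10.6, 89.4, 0, 0, 0, 0, 10.6, 89.4, 0, 0, 0, 0, 10.6, 89.4])

```text
t: 22.4
tcp_pos: [0.5449, 0.211, 0.2045]
ee_rot: [-0.057, 0.97, 0.234, -0.014]
wrist_force: [-0.5, 0.1, -2.3]
gripper_width: 0.106
grip_force: 59.1
```

```bash
cat >> h.py <<'E'
def held(P,z0,tol=.006):
    "held tray: rim band, in axes e (tool x) / h (horizontal tool y); prints edge positions"
    T=T_tool(); h=T[:2,1]/np.linalg.norm(T[:2,1]); e=np.array([h[1]*-1,h[0]]); 
    if e@T[:2,0]<0: e=-e
    q=P[(abs(P[...,2]-z0)<tol)&(np.hypot(P[...,0]-T[0,3],P[...,1]-T[1,3])<.22)][:,:3]
    a=(q[:,:2]-T[:2,3])@np.c_[e,h]*1000; m=(a[:,1]>25); b=a[m]
    print("e edges",np.percentile(b[:,0],[.3,99.7]).round(1),"far h",np.percentile(a[np.abs(a[:,0])<50][:,1],99.5).round(1))
    print(cv2.minAreaRect(b.astype(np.float32)))
    return e,h,T[:2,3]
E
python3 - <<'E'
from h import *
st(); im,P=cloud("wrist"); cv2.imwrite("pics/w5.png",im)
print(slope(P,np.array([.512,.279]),np.radians(-63),.222,.03))
print(held(P,.2205))
im,P=cloud("scene")
print("lower",rim(P,.072,.09,(.38,.65,.18,.42)),"upper",rim(P,.21,.23,(.38,.65,.16,.42)))
E
```

```text
t 22.4 tcp [0.5449 0.211  0.2045] tooly deg -62.87 z axis [-0.054  0.104 -0.993] F [-0.5  0.1 -2.3] w 0.106 g 59.1 q6 1.3
[(-60, 59, 1436, 219.4), (-30, -59, 926, 220.1), (-30, 59, 426, 213.1), (0, -59, 1016, 220.0), (30, -59, 1089, 220.1)]Traceback (most recent call last):
  File "<stdin>", line 4, in <module>
  File "h.py", line 37, in held
    print("e edges",np.percentile(b[:,0],[.3,99.7]).round(1),"far h",np.percentile(a[np.abs(a[:,0])<50][:,1],99.5).round(1))
                    ~~~~~~~~~~~~~^^^^^^^^^^^^^^^^^^
    return _quantile_unchecked(
        a, q, axis, out, overwrite_input, method, keepdims, weights)
    return _ureduce(a,
                    func=_quantile_ureduce_func,
    ...<5 lines>...
                    overwrite_input=overwrite_input,
                    method=method)
    r = func(a, **kwargs)
    result = _quantile(arr,
                       quantiles=q,
    ...<2 lines>...
                       out=out,
                       weights=wgt)
    slices_having_nans = np.isnan(arr[-1, ...])
                                  ~~~^^^^^^^^^
IndexError: index -1 is out of bounds for axis 0 with size 0
```

View pics/w5.png

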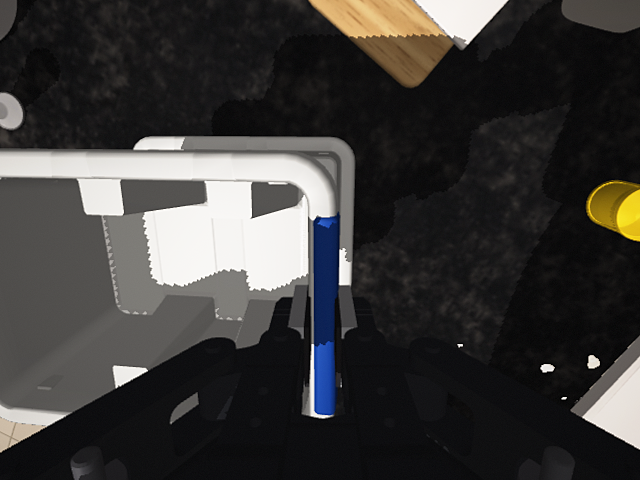

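The picture shows the blue end gripped at (325,310), with the lower tray's plain end visible behind it to (345,150). The rims look parallel. I'll compute the offset from the long edges and the blue end face.

```bash
python3 - <<'E'
from h import *
im,P=cloud("wrist"); T=T_tool(); st()
a=np.radians(-63); b=np.array([np.cos(a),np.sin(a)]); e=np.array([-b[1],b[0]])   # b: upper's blue direction
c0=np.array([.5122,.27915])
def edges(z0,tol):
    q=P[(P[...,2]>z0-tol)&(P[...,2]<z0+.004)&(np.hypot(P[...,0]-c0[0],P[...,1]-c0[1])<.15)][:,:2]
    s=(q-c0)@np.c_[b,e]*1000; 
    for lo in range(-80,80,20):
        m=s[(s[:,0]>=lo)&(s[:,0]<lo+20)][:,1]
        if len(m)>50: print("  b",lo+10,"e-range",np.percentile(m,[.5,99.5]).round(1),len(m))
    for lo in range(-60,60,20):
        m=s[(s[:,1]>=lo)&(s[:,1]<lo+20)][:,0]
        if len(m)>50: print("  e",lo+10,"b-range",np.percentile(m,[.5,99.5]).round(1),len(m))
print("upper");edges(.2195,.004)
print("lower");edges(.082,.004)
E
```

```text
t 22.5 tcp [0.5452 0.2112 0.2046] tooly deg -62.9 z axis [-0.054  0.104 -0.993] F [-0.3 -0.1 -2.4] w 0.105 g 59.1 q6 1.3
upper
  b -70 e-range [-64.5 -44.7] 661
  b -50 e-range [-64.7  60.7] 946
  b -30 e-range [-56.1  60.5] 1433
  b -10 e-range [50.7 60.7] 1451
  b 10 e-range [-55.4  60.5] 1555
  b 30 e-range [50.7 60.6] 1599
  b 50 e-range [19.4 60.6] 1665
  b 70 e-range [-44.5  60.2] 6455
  e -50 b-range [-73.8  82.5] 1455
  e -30 b-range [72.5 83. ] 1090
  e -10 b-range [73.2 82.2] 1105
  e 10 b-range [60.1 95.3] 1998
  e 30 b-range [72.2 83. ] 1676
  e 50 b-range [-42.3  81.4] 9530
lower
  b -70 e-range [53.6 62.8] 244
  b -50 e-range [53.7 62.9] 363
  b -30 e-range [53.8 63. ] 367
  b -10 e-range [54.  62.4] 355
  b 10 e-range [53.6 62.5] 361
  b 30 e-range [53.6 62.6] 389
  b 50 e-range [53.1 62.6] 415
  b 70 e-range [-45.   62.6] 1517
  e -50 b-range [74.1 83.3] 93
  e -30 b-range [74.3 83.6] 309
  e -10 b-range [74.3 83.4] 337
  e 10 b-range [73.9 83.6] 378
  e 30 b-range [73.6 83.7] 420
  e 50 b-range [-75.5  82.9] 2304
```

The upper is off by -2 mm along tool x and -0.5 mm along y, with the same yaw. I'll correct that and lower it.

>>> servo_tool(steps=[2, 1.7, 10, 0, 0, 0, 2, 3.5, 25, 0, 0, 0, 2, 5, 38, 0, 0, 0, 2, 6, 46, 0, 0, 0, 2, 6.6, 51, 0, 0, 0, 2, 7, 55, 0, 0, 0, 2, 7, 55, 0, 0, 0])

```text
t: 23.08
tcp_pos: [0.5472, 0.2117, 0.1483]
ee_rot: [-0.057, 0.971, 0.233, -0.014]
wrist_force: [-0.6, -0.1, -1.5]
gripper_width: 0.104
grip_force: 59.1
```

```bash
python3 - <<'E'
from h import *
im,P=cloud("wrist"); st()
print(slope(P,np.array([.512,.279]),np.radians(-63),.165,.02))
im,P=cloud("scene"); cv2.imwrite("pics/sc6.png",cv2.resize(im[230:360,120:280],(800,600)))
E
```

```text
t 23.13 tcp [0.5475 0.2118 0.1492] tooly deg -63.05 z axis [-0.054  0.104 -0.993] F [-0.2 -0.6 -2. ] w 0.1 g 59.1 q6 1.29
[(-60, 59, 734, 163.4), (-30, -59, 1044, 163.7), (-30, 59, 86, 155.9), (0, -59, 1123, 163.8), (30, -59, 1243, 163.8)]
```

View pics/sc6.png

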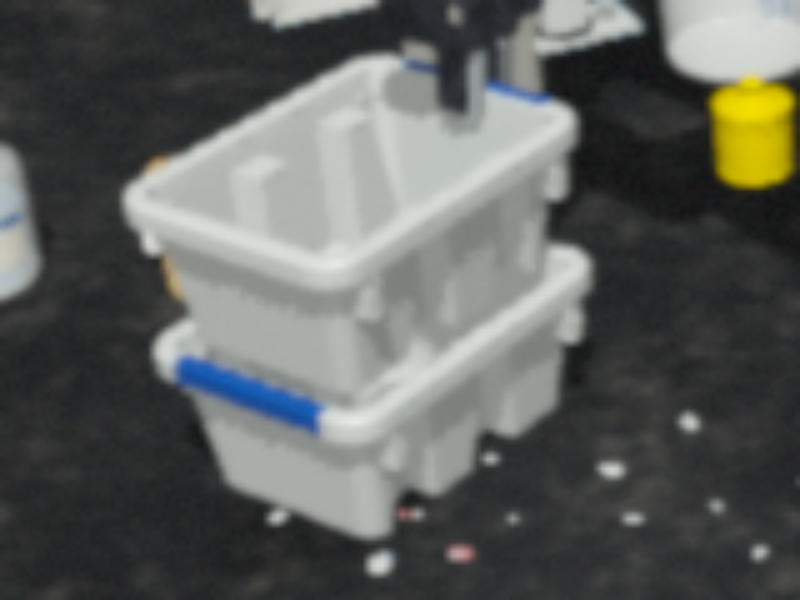

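The upper tray is level and centred above the lower one, its blue end over the plain end, foot at 82 mm. I'll lower the last 14 mm slowly.

>>> servo_tool(steps=[0, 0.4, 3, 0, 0, 0, 0, 0.7, 6, 0, 0, 0, 0, 1.1, 9, 0, 0, 0, 0, 1.3, 11, 0, 0, 0, 0, 1.4, 12, 0, 0, 0, 0, 1.4, 12, 0, 0, 0])

```text
t: 23.68
tcp_pos: [0.5473, 0.2118, 0.1369]
ee_rot: [-0.057, 0.971, 0.233, -0.014]
wrist_force: [-0.3, 0.3, -1.4]
gripper_width: 0.104
grip_force: 59.0
```

```bash
python3 - <<'E'
from h import *
im,P=cloud("wrist"); st()
print(slope(P,np.array([.512,.279]),np.radians(-63),.152,.02))
E
```

```text
t 23.73 tcp [0.5475 0.2118 0.1371] tooly deg -63.06 z axis [-0.053  0.104 -0.993] F [ 0.5 -0.  -2.4] w 0.103 g 59.0 q6 1.29
[(-60, 59, 679, 152.1), (-30, -59, 1061, 152.4), (-30, 59, 49, 144.2), (0, -59, 1132, 152.4), (30, -59, 1244, 152.4)]
```

Rim at 152.3 mm, so 2 mm remain.

>>> servo_tool(steps=[0, 0.1, 1, 0, 0, 0, 0, 0.2, 2, 0, 0, 0, 0, 0.3, 2.5, 0, 0, 0, 0, 0.3, 2.5, 0, 0, 0])

```text
t: 24.07
tcp_pos: [0.5475, 0.2118, 0.1346]
ee_rot: [-0.057, 0.971, 0.233, -0.014]
wrist_force: [-0.2, -0.6, -2.5]
gripper_width: 0.102
grip_force: 59.1
```

```bash
python3 - <<'E'
from h import *
im,P=cloud("wrist"); st()
print(slope(P,np.array([.512,.279]),np.radians(-63),.15,.02))
E
```

```text
t 24.12 tcp [0.5476 0.2118 0.1347] tooly deg -63.05 z axis [-0.053  0.104 -0.993] F [ 0.2  0.2 -1.6] w 0.105 g 59.1 q6 1.29
[(-60, 59, 620, 149.7), (-30, -59, 1049, 150.3), (-30, 59, 33, 141.6), (0, -59, 1140, 150.2), (30, -59, 1251, 150.2)]
```

>>> servo_tool(steps=[0, 0, 0.4, 0, 0, 0, 0, 0.1, 0.8, 0, 0, 0, 0, 0.1, 0.8, 0, 0, 0])

```text
t: 24.37
tcp_pos: [0.5478, 0.2118, 0.1342]
ee_rot: [-0.057, 0.971, 0.233, -0.013]
wrist_force: [0.7, -0.2, -0.3]
gripper_width: 0.098
grip_force: 58.9
```

>>> servo_tool(steps=[0, 0, 0, 0, 0, 0, 0, 0, 0, 0, 0, 0, 0, 0, 0, 0, 0, 0, 0, 0, 0, 0, 0, 0, 0, 0, 0, 0, 0, 0], gripper=40)

```text
t: 24.78
tcp_pos: [0.5477, 0.2118, 0.134]
ee_rot: [-0.057, 0.971, 0.233, -0.014]
wrist_force: [1.0, -1.0, 0.2]
gripper_width: 0.4
grip_force: 0.0
```

>>> servo_tool(steps=[0, -1.2, -10, 0, 0, 0, 0, -3.5, -30, 0, 0, 0, 0, -7, -60, 0, 0, 0, 0, -11, -95, 0, 0, 0, 0, -14, -120, 0, 0, 0, 0, -14, -120, 0, 0, 0])

```text
t: 25.28
tcp_pos: [0.5506, 0.2125, 0.2634]
ee_rot: [-0.057, 0.971, 0.233, -0.008]
wrist_force: [0.6, 0.3, 0.8]
gripper_width: 0.401
grip_force: 0.0
```

```bash
python3 - <<'E'
from h import *
st(); im,P=cloud("wrist")
print(slope(P,np.array([.512,.279]),np.radians(-63),.15,.02),rim(P,.142,.16,(.38,.65,.16,.42)),blue(im,P,.13,.16))
im,P=cloud("scene"); print("scene up",rim(P,.142,.16,(.38,.65,.16,.42)),"low",rim(P,.074,.09,(.38,.65,.16,.42)),slope(P,np.array([.512,.279]),np.radians(-63),.15,.02))
E
```

```text
t 25.28 tcp [0.5506 0.2125 0.2634] tooly deg -62.98 z axis [-0.042  0.107 -0.993] F [0.6 0.3 0.8] w 0.401 g 0.0 q6 1.31
[(-60, -59, 318, 149.9), (-60, 59, 203, 149.9), (-30, -59, 316, 149.9), (-30, 59, 214, 150.0), (0, -59, 340, 150.0), (0, 59, 151, 149.7), (30, -59, 358, 150.0), (30, 59, 76, 149.8)] (10196, array([513.1, 279.5]), array([125.5, 166.6]), 26.9, array([0.144, 0.149, 0.15 ])) (1313, array([0.5499, 0.2096, 0.1497]))
scene up (1026, array([509.8, 279.8]), array([128.9, 170.2]), 27.8, array([0.143, 0.148, 0.151])) low (1139, array([507.8, 278.2]), array([128.9, 171. ]), 25.8, array([0.075, 0.081, 0.089])) [(-60, -59, 27, 149.8), (-60, 59, 50, 149.7), (-30, -59, 32, 149.8), (-30, 59, 38, 150.1), (0, -59, 26, 150.2), (0, 59, 39, 150.1), (30, -59, 24, 149.6), (30, 59, 34, 149.3)]
```

The rim is level at 149.9 mm (foot at 68 mm), the centres agree to about 1 mm, and the blue end is over the plain end. I'll hand the job in.

```bash
python3 -c "
from cell import r
print(r.close_job())"
```

```text
the job is handed in; nothing more can be done
None
```

The job is handed in at about 25 s: the bottle measured upright on the lower tray's floor before stacking, and the other tray rests level on the ledges, turned half a turn (foot at 68 mm, centres within about 1 mm); the verdict was not shown to me.

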